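Find the printed wheel with the worn bearing

ROBOT

A 6-joint arm with a two-finger parallel gripper is mounted at the origin on the work surface. World frame = base frame: x ahead of the robot, y to its left, z up, the work surface at z = 0. Lengths are in m, angles in rad, forces in N, time in s.
With the tool pointing down it reaches from about 0.275 to 0.825 m from the base axis. Payload 4.9 kg.
Tool frame: the origin (TCP) lies midway between the tips of the shut fingers; the grasp point (between the pads) lies 19 mm behind it (ctrl.grasp_offset is the distance from the TCP to the grasp point, in m); z points along the fingers, x is the direction in which the jaws open and shut, and the axes are right-handed (so a half turn about z gives the same grasp; the last joint's range is limited). The gripper opens to 85 mm and grips with 20 to 120 N. Pads are 22 mm wide; open, the fingers measure 114 mm over their backs; the gripper's body (76 mm by 85 mm) begins 54 mm behind the grasp point. The pads swing forward as they close: fully open they stand 13 mm farther back than shut.
Start: joints at [-1.41, 0.326, -0.193, 1.052, 0, 1.437], TCP at [0.16, -0.526, 0.231] pointing down, gripper open.
Joint ranges: [-2.65, 2.65], [-0.97, 1.79], [-1.3, 1.35], [-1.93, 2.1], [-1.47, 1.37], [-3.14, 3.14]. Speed limits (rad/s): [2.57, 2.57, 3.14, 3.14, 3.14, 3.14].

INTERFACE

Orientations are given as a rotation vector (axis times angle).
In Python, from rig import ctrl, effector, get_image, get_calibration, spot_in, regions_of, place_of gives the robot as it stands. Calls block until the motion is done:
- ctrl.goto(position, orientation): joint-space move of the TCP to a pose.
- ctrl.line_to(position, speed=0.15, attitude=None, until_force=None): straight line of the TCP; attitude=None keeps the orientation; speed is the mean speed in m/s. With until_force (N) it stops when the force on the tool has changed by that much, and returns True; else False.
- ctrl.movej(angles): joint-space move.
- effector.move_gripper(opening, effort=None): opening from 0.0 (shut) to 1.0 (fully open); effort is the grip in N (None keeps the last); returns when the fingers have stopped.
- ctrl.wait(seconds).
- ctrl.solve_ik(position, orientation): joint angles nearest the present ones, or None.
- ctrl.get_obs(): the state.
- get_image(name): name is "side" or "top" or "wrist"; returns the picture (400x640x3 uint8, red, green, blue); there is no depth.
- get_calibration(name): a dict with "K" (3x3 intrinsics, pixels), "T" (4x4, takes a point from camera to world coordinates). Camera axes: x right, y up, looking along -z (the intrinsics and any distortion apply to the point x, -y, -z); pixel columns grow to the right and rows downward; lengths in m; the calibration is good to about 2 mm. The wrist camera is an equidistant fisheye: a pixel r from the principal point sees the ray r / f radians off the axis. A picture is of the moment at which its call begins: read the wrist's pose just before it. get_calibration takes no time and is no camera call; for the wrist camera it gives the pose at the moment of the call.
A pose or a line that the arm cannot do raises ctrl.PlanningError and nothing moves.
- ctrl.close_job(): hands the job in, once; it reports no verdict.
Trained networks look in the newest picture that a camera, given by its name, has taken for a name from the list of things; names that differ only in an ending like _2 or _b are one class to them, and where a whole thing is asked for, a point or a joint stands for the part that bears it (a point fixed in the world has none). Each returns a list of dicts, best first, with "conf" (0 to 1); they miss things now and then, are a little off and sometimes report something else, mostly with a low value. They report only what shows in the picture. A call takes as long as a camera call.
- spot_in(camera, target): "xy" ([column, row] as shares, 0 to 1, of the picture: columns of its width, rows of its height, amid what is visible of it).
- regions_of(camera, target): "region" (400x640 bool, what is visible of it) and "xy" ([column, row] as shares, 0 to 1, of the picture: columns of its width, rows of its height, amid what is visible of it).
- place_of(camera, target): "xy" ([column, row] as shares, 0 to 1, of the picture: columns of its width, rows of its height: a listed point, or the origin of a listed thing).
The state is a dict: "time": time; "joints": joint angles; "dq": joint speeds; "joint_efforts": joint torques, N m; "tool_pos": TCP position; "tool_rot": TCP orientation; "ft_force": force on the tool from outside, world axes, zero at the start; "moment": the same for the moment, N m; "width": opening from 0.0 (shut) to 1.0 (fully open).
Only numpy, scipy, OpenCV 4.12 (cv2) and the standard library are available. Lean on these libraries where they do the work, as an engineer would, in place of code of your own. Each camera call takes 0.05 s, during which the arm holds its last target. There are 200 camera calls.

TASK

One of the three printed wheels standing in the test jig has a worn bearing. Find it by gently rocking the wheels at the top of the rim, each over to the robot's left until it comes up against its stop and then over to the right, never forcing a wheel that has come up solid; then tip over the steel tab in front of the wheel that has clearly more play than the others, all the way away from the robot. Leave the other two tabs and everything else on the bench as they are.

Things in the scene. Friction and masses are not known exactly. Their poses are not given: they have to be found in the camera images.
- jig: Aluminium plate 240 x 420 x 12 mm on the bench carrying the row of three wheels, 130 mm apart; origin under its centre. Axes: y along the row and the axles, to the left wheel; x away from the robot; z up. Beside each wheel two fork arms stand 26.5 to 33.5 mm either side of its middle plane, 34 mm wide along x, ending 88 mm above the bench; above that the rim is free on both sides.
- axle_left (a point): Centre of the axle of the left (+y end) wheel, a fixed point 77 mm above the bench. The wheel is a white printed disc, 110 mm across, 24 mm thick, standing upright about this point with its flat faces to the left and right; its top is 132 mm above the bench, so the rim can be straddled loosely from above or pushed from either side. Axes as the jig's.
- tab_left (a point): Hinge of the left (+y end) wheel's steel tab, 105 mm from the axle towards the robot, 34 mm above the bench, axis along the row. The tab is a plate 32 mm wide, 4 mm thick, rising 62 mm from the hinge. At first it leans 0.5 rad to the robot, its end 30 mm nearer than the hinge and 88 mm above the bench. It swings 1.0 rad away to a stop, stays where left, needs about 1 N at its end.
- axle_middle (a point): Centre of the axle of the middle wheel, a fixed point 77 mm above the bench. The wheel is a white printed disc, 110 mm across, 24 mm thick, standing upright about this point with its flat faces to the left and right; its top is 132 mm above the bench, so the rim can be straddled loosely from above or pushed from either side. Axes as the jig's.
- tab_middle (a point): Hinge of the middle wheel's steel tab, 105 mm from the axle towards the robot, 34 mm above the bench, axis along the row. The tab is a plate 32 mm wide, 4 mm thick, rising 62 mm from the hinge. At first it leans 0.5 rad to the robot, its end 30 mm nearer than the hinge and 88 mm above the bench. It swings 1.0 rad away to a stop, stays where left, needs about 1 N at its end.
- axle_right (a point): Centre of the axle of the right (-y end) wheel, a fixed point 77 mm above the bench. The wheel is a white printed disc, 110 mm across, 24 mm thick, standing upright about this point with its flat faces to the left and right; its top is 132 mm above the bench, so the rim can be straddled loosely from above or pushed from either side. Axes as the jig's.
- tab_right (a point): Hinge of the right (-y end) wheel's steel tab, 105 mm from the axle towards the robot, 34 mm above the bench, axis along the row. The tab is a plate 32 mm wide, 4 mm thick, rising 62 mm from the hinge. At first it leans 0.5 rad to the robot, its end 30 mm nearer than the hinge and 88 mm above the bench. It swings 1.0 rad away to a stop, stays where left, needs about 1 N at its end.
- rock_a (a joint): Lean of one wheel within its bearing play, rad: 0 upright, + top to the left (+y), pivot at the axle centre. Under 1 N at the rim moves it between its stops: at most 0.025 rad each way if sound, 0.14 if worn. May start up to 0.018 off upright. Letters a, b, c do not tell the place: which stands where differs from start to start.
- flex_a (a joint): Elastic bending of the fork of the wheel of the same letter, rad, 0 unloaded, sign and pivot as for its lean. Once the wheel is at its stop, a sideways push bends the fork by 1 rad per 15 N m (6 to 9 N per mm of push 40 to 50 mm above the axle). Overloaded beyond 0.03 rad (0.45 N m, 9 to 11 N at the rim).
- tab_aj (a joint): Swing of the tab in front of the wheel of the same letter, rad: 0 = leaning towards the robot (start), 1.0 = tipped right over, away from the robot.
- rock_b (a joint): Lean of one wheel within its bearing play, rad: 0 upright, + top to the left (+y), pivot at the axle centre. Under 1 N at the rim moves it between its stops: at most 0.025 rad each way if sound, 0.14 if worn. May start up to 0.018 off upright. Letters a, b, c do not tell the place: which stands where differs from start to start.
- flex_b (a joint): Elastic bending of the fork of the wheel of the same letter, rad, 0 unloaded, sign and pivot as for its lean. Once the wheel is at its stop, a sideways push bends the fork by 1 rad per 15 N m (6 to 9 N per mm of push 40 to 50 mm above the axle). Overloaded beyond 0.03 rad (0.45 N m, 9 to 11 N at the rim).
- tab_bj (a joint): Swing of the tab in front of the wheel of the same letter, rad: 0 = leaning towards the robot (start), 1.0 = tipped right over, away from the robot.
- rock_c (a joint): Lean of one wheel within its bearing play, rad: 0 upright, + top to the left (+y), pivot at the axle centre. Under 1 N at the rim moves it between its stops: at most 0.025 rad each way if sound, 0.14 if worn. May start up to 0.018 off upright. Letters a, b, c do not tell the place: which stands where differs from start to start.
- flex_c (a joint): Elastic bending of the fork of the wheel of the same letter, rad, 0 unloaded, sign and pivot as for its lean. Once the wheel is at its stop, a sideways push bends the fork by 1 rad per 15 N m (6 to 9 N per mm of push 40 to 50 mm above the axle). Overloaded beyond 0.03 rad (0.45 N m, 9 to 11 N at the rim).
- tab_cj (a joint): Swing of the tab in front of the wheel of the same letter, rad: 0 = leaning towards the robot (start), 1.0 = tipped right over, away from the robot.
- spare_ring: steel bearing ring 34 mm across, 10 mm high, lying on the jig plate between the wheels; origin under its centre. Bystander, not to be moved.
- pinnacle: small printed spire 22 mm across, 46 mm high, standing on the jig plate between the wheels; origin under its centre. Bystander, not to be moved.
- spare_wheel: a loose wheel lying flat on the bench to the right, 110 mm across, 24 mm high; not one of the three to test. Bystander, not to be moved.
- brush: wooden dusting brush lying on the bench to the right. Bystander, not to be moved.
- jar: lidded jar 64 mm across, 100 mm high. Bystander, not to be moved.
- cup: steel cup 76 mm across, 80 mm high. Bystander, not to be moved.

How it is judged:
By the outcome, as a careful person would: the job done as asked, in the order asked, and still so for the second after the job is handed in, with the robot touching nothing.
It also fails if it takes over 64 s, if anything falls off the work surface, if the arm or the gripper's body presses on something with over 40 N, if the wrist force passes 120 N, or if a joint passes its speed limit or range.

## Working session

There is one attempt and no reset: what is moved stays moved. The work goes in short steps, each a Python script; the robot and the scene stay as the last script left them, time stands still between calls to the robot, and variables do not carry over. Pictures are saved under pics/ and viewed, about 8 in all and at most 12, crops included, and the job is handed in when it is done.

```bash
mkdir -p pics; ls
cat > h.py <<'E'
from rig import ctrl, effector, get_image, get_calibration, spot_in, regions_of, place_of
import numpy as np, cv2
def ray(cam,xy,cal=None):
    c=cal or get_calibration(cam);K=np.array(c["K"]);T=np.array(c["T"])
    u,v=xy[0]*640,xy[1]*400
    a=(u-K[0,2])/K[0,0];b=(v-K[1,2])/K[1,1]
    if cam=="wrist":
        r=np.hypot(a,b);s=np.sin(r)/r if r>1e-9 else 1;d=np.array([a*s,-b*s,-np.cos(r)])
    else: d=np.array([a,-b,-1.])
    return T[:3,3],T[:3,:3]@d
def at(cam,xy,z,cal=None):
    o,d=ray(cam,xy,cal);return o+d*(z-o[2])/d[2]
def save(im,n): cv2.imwrite("pics/"+n,im[:,:,::-1])
E
python3 - <<'E'
from h import *
for c in("top","side"):
    save(get_image(c),c+"0.png")
    for n,z in [("axle_left",.077),("axle_middle",.077),("axle_right",.077),("tab_left",.034),("tab_middle",.034),("tab_right",.034),("jig",0)]:
        for r in place_of(c,n)[:2]: print(c,n,round(r["conf"],2),np.round(r["xy"],3),at(c,r["xy"],z).round(4))
for n in ("jar","cup","brush","spare_wheel","pinnacle","spare_ring"):
    for r in place_of("top",n)[:1]: print(n,round(r["conf"],2),at("top",r["xy"],0.0 if n not in("pinnacle","spare_ring") else .012).round(3))
o=ctrl.get_obs();print(o["tool_rot"],o["time"],ctrl.grasp_offset)
E
```

```text
pics
top axle_left 0.57 [0.448 0.386] [0.6278 0.0805 0.077 ]
top axle_left 0.55 [0.489 0.371] [0.644  0.0123 0.077 ]
top axle_middle 0.96 [0.525 0.378] [ 0.6358 -0.0485  0.077 ]
top axle_right 0.57 [0.609 0.359] [ 0.6558 -0.1902  0.077 ]
top tab_left 0.55 [0.462 0.495] [0.5189 0.0598 0.034 ]
top tab_left 0.36 [0.26  0.398] [0.6277 0.4117 0.034 ]
top tab_middle 0.66 [0.738 0.626] [ 0.3768 -0.4059  0.034 ]
top tab_right 0.88 [0.605 0.462] [ 0.5529 -0.1865  0.034 ]
top jig 0.64 [0.53  0.425] [ 0.6012 -0.0583  0.    ]
side tab_left 0.58 [0.506 0.553] [0.5103 0.0574 0.034 ]
side tab_middle 0.62 [0.499 0.464] [ 0.5364 -0.0652  0.034 ]
side tab_right 0.8 [0.502 0.383] [ 0.5451 -0.1991  0.034 ]
side jig 0.73 [0.469 0.489] [ 0.5909 -0.0514 -0.    ]
jar 0.96 [ 0.662 -0.376  0.   ]
cup 0.86 [0.636 0.415 0.   ]
brush 0.67 [ 0.543 -0.44   0.   ]
spare_wheel 0.71 [ 0.37  -0.422  0.   ]
pinnacle 0.54 [ 0.657 -0.122  0.012]
spare_ring 0.44 [0.662 0.009 0.012]
[-2.52358188e+00  1.87113184e+00  3.46957981e-05] 1.1 0.0187
```

Run:
```python
import cv2
a=cv2.imread("pics/top0.png")[80:260,220:460];b=cv2.imread("pics/side0.png")
cv2.imwrite("pics/t1.png",cv2.resize(a,None,fx=3.2,fy=3.2,interpolation=2))
```

```text
(no output)
```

View pics/t1.png

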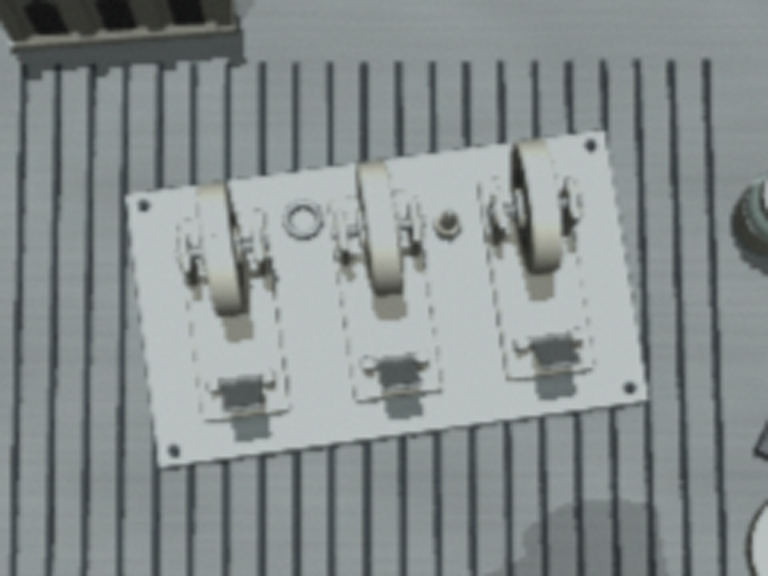

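View pics/side0.png

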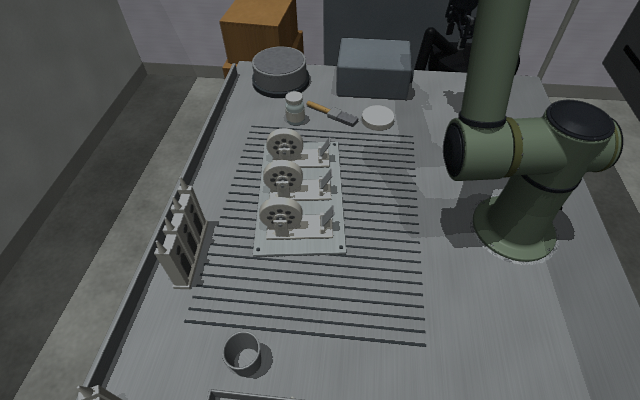

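The top crop shows the jig with wheels at about (222,250), (381,230), (537,205) and tabs in front of them (nearer the bottom). Its corner bolts are at (144,205), (591,145), (174,451) and (630,388). In the side view all three tabs lean towards the robot. Next I fit the jig pose from the bolts.

Run:
```python
from h import *
from scipy.spatial.transform import Rotation as Rn
P=[at("top",((u/3.2+220)/640,(v/3.2+80)/400),.012) for u,v in[(144,205),(591,145),(174,451),(630,388)]]
P=np.array(P)[:,:2];print(P.round(4))
c=P.mean(0);ey=(P[0]-P[1]+P[2]-P[3]);ey/=np.linalg.norm(ey);ex=(P[0]-P[2]+P[1]-P[3]);ex/=np.linalg.norm(ex)
th=np.arctan2(-ey[0],ey[1]);print(c,th,np.arctan2(ex[1],ex[0]),np.linalg.norm(P[0]-P[1]),np.linalg.norm(P[0]-P[2]))
# network tab points -> jig frame
R=np.array([[np.cos(th),-np.sin(th)],[np.sin(th),np.cos(th)]])
for n,p in dict(axl=(.6278,.0805),axm=(.6358,-.0485),tl=(.5189,.0598),tr=(.5529,-.1865),stl=(.5103,.0574),stm=(.5364,-.0652),str_=(.5451,-.1991)).items(): print(n,(R.T@(np.array(p)-c)).round(4))
for s in(1,-1):
    x=s*np.array([-np.sin(th),np.cos(th),0]);z=np.array([0,0,-1.]);M=np.c_[x,np.cross(z,x),z]
    rv=Rn.from_matrix(M).as_rotvec();print(s,rv,ctrl.solve_ik([c[0],c[1],.25],rv))
```

```text
[[ 0.6729  0.1466]
 [ 0.7234 -0.2404]
 [ 0.4593  0.1188]
 [ 0.511  -0.2681]]
[ 0.5916493  -0.06078498] 0.1313385408293508 0.12946530601194514 0.3902443209307499 0.2154119721017957
axl [0.0543 0.1353]
axm [0.0454 0.0064]
tl [-0.0563  0.1291]
tr [-0.0549 -0.1196]
stl [-0.0652  0.1278]
stm [-0.0554  0.0029]
str_ [-0.0643 -0.131 ]
1 [2.07087765 2.36242887 0.        ] [-0.22644367  0.39919877 -0.03654088  1.13505668  0.         -0.35778221]
-1 [ 2.36242887 -2.07087765  0.        ] [-0.22644367  0.39919877 -0.03654088  1.13505668  0.          2.78381045]
```

```bash
cat >> h.py <<'E'
C=np.array([.5916,-.0608]);TH=.1304;RV=np.array([2.07,2.3632,0])
from scipy.spatial.transform import Rotation as Rn
_x=np.array([-np.sin(TH),np.cos(TH),0]);_z=np.array([0,0,-1.]);RV=Rn.from_matrix(np.c_[_x,np.cross(_z,_x),_z]).as_rotvec()
RJ=np.array([[np.cos(TH),-np.sin(TH)],[np.sin(TH),np.cos(TH)]])
def W(x,y,z): return np.r_[C+RJ@[x,y],z]
def J(p): return np.r_[RJ.T@(np.array(p)[:2]-C),p[2]]
E
python3 - <<'E'
from h import *
ctrl.goto(W(.048,-.13,.20),RV); effector.move_gripper(.6)
o=ctrl.get_obs();print(o["time"],J(o["tool_pos"]),o["ft_force"],o["width"])
cal=get_calibration("wrist");im=get_image("wrist");save(im,"w0.png")
for n,z in[("axle_right",.077),("axle_middle",.077),("axle_left",.077),("tab_right",.034),("tab_middle",.034),("tab_left",.034)]:
    for r in place_of("wrist",n)[:1]: print(n,round(r["conf"],2),(np.array(r["xy"])*[640,400]).round(),J(at("wrist",r["xy"],z,cal)).round(4))
E
```

```text
3.7 [ 0.04788634 -0.13022541  0.20004491] [-0.6089153  -0.24057357  0.57480733] 0.5986284245330237
axle_middle 0.22 [633. 219.] [0.0798 0.3467 0.077 ]
tab_left 0.56 [145. 159.] [ 0.0188 -0.321   0.034 ]
```

View pics/w0.png

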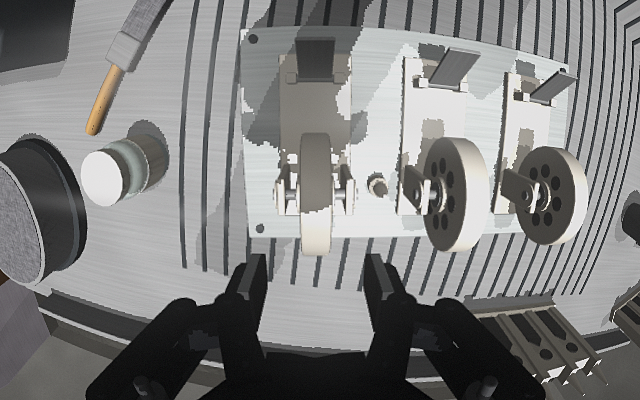

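The wrist view shows the right wheel's rim at column ~316, centred between the fingers at 250 and 380. The axle ends are at about (287,197) and (348,197), and the tab is at (315,60). I check the axle and bolt pixels before descending.

Run:
```python
from h import *
cal=get_calibration("wrist")
for u,v,z in[(287,197,.077),(348,197,.077),(253,39,.012),(260,228,.012),(291,78,.034),(340,78,.034)]: print(J(at("wrist",(u/640,v/400),z,cal)).round(4))
```

```text
[ 0.0501 -0.1554  0.077 ]
[ 0.05   -0.1002  0.077 ]
[-0.1045 -0.1956  0.012 ]
[ 0.1092 -0.1948  0.012 ]
[-0.0583 -0.1536  0.034 ]
[-0.0584 -0.1058  0.034 ]
```

```bash
cat >> h.py <<'E'
Z=.106; X=.048
def probe(y0,s):
    """push sideways (s=+1 left) until solid; return jig y at the stop"""
    for k in range(4):
        hit=ctrl.line_to(W(X,y0+s*.024,Z),speed=.012,until_force=2.5)
        o=ctrl.get_obs();f=RJ.T@np.array(o["ft_force"])[:2];y=J(o["tool_pos"])[1]
        print(s,hit,round(1e3*(y-y0),2),"f",f.round(2),"t",round(o["time"],2))
        if not hit or -s*(f[1]-F0[0])>1.2: return y,hit
    return y,hit
F0=[0]
def test(y0):
    ctrl.line_to(W(X,y0,Z),speed=.08,until_force=4); ctrl.wait(.1)
    o=ctrl.get_obs();F0[0]=(RJ.T@np.array(o["ft_force"])[:2])[1];print("down",J(o["tool_pos"]).round(4),np.round(o["ft_force"],2))
    r=[]
    for s in(1,-1):
        r.append(probe(y0,s)); ctrl.line_to(W(X,y0,Z),speed=.04)
    print("span mm",1e3*(r[0][0]-r[1][0]))
    ctrl.line_to(W(X,y0,.165),speed=.12)
E
python3 - <<'E'
from h import *
effector.move_gripper(.5)
ctrl.line_to(W(X,-.128,.165),speed=.12)
test(-.128)
E
```

```text
down [ 0.0485 -0.1283  0.1068] [-0.11 -0.71 -0.39]
1 True 11.55 f [ 0.35 -2.24] t 6.84
-1 True -16.0 f [0.94 0.94] t 8.59
span mm 27.55331564181991
```

Run:
```python
from h import *
for y in(.002,.132):
    ctrl.line_to(W(X,y,.165),speed=.15); test(y)
print(ctrl.get_obs()["time"])
```

```text
down [0.0486 0.0018 0.1068] [ 0.74 -0.63 -0.14]
1 True 7.99 f [-0.26 -1.49] t 12.72
1 True 7.92 f [-0.17 -1.57] t 13.09
1 True 7.89 f [ 0.97 -1.13] t 13.5
1 True 7.87 f [ 0.52 -0.79] t 13.91
-1 True -12.61 f [0.56 1.06] t 15.42
span mm 20.476449100245986
down [0.0486 0.132  0.1067] [-0.25  0.05  0.12]
1 True 7.79 f [ 1.09 -2.01] t 19.47
-1 True -12.48 f [0.15 0.52] t 20.97
-1 True -12.43 f [-0.47  0.93] t 21.3
-1 True -12.43 f [0.17 1.35] t 21.65
span mm 20.220164015100696
22.75
```

The right wheel shows about 7 mm more play than the other two. The noise is around 0.5 N and some stops triggered again immediately, so I'll repeat each test once at 4 N, still well under the overload, with averaged force, to be sure all six stops were real.

```bash
cat >> h.py <<'E'
def fy(n=8):
    v=[]
    for _ in range(n):
        ctrl.wait(.012);v.append((RJ.T@np.array(ctrl.get_obs()["ft_force"])[:2])[1])
    return np.mean(v)
def test2(y0):
    ctrl.line_to(W(X,y0,Z),speed=.08,until_force=5); f0=fy();r=[]
    for s in(1,-1):
        hit=ctrl.line_to(W(X,y0+s*.024,Z),speed=.014,until_force=4)
        y=J(ctrl.get_obs()["tool_pos"])[1];r.append(y)
        print(s,hit,round(1e3*(y-y0),2),"held f",round(fy()-f0,2))
        ctrl.line_to(W(X,y0,Z),speed=.05)
    print("span",1e3*(r[0]-r[1]),"t",ctrl.get_obs()["time"])
    ctrl.line_to(W(X,y0,.165),speed=.15)
E
python3 - <<'E'
from h import *
test2(.132)
ctrl.line_to(W(X,.002,.165),speed=.2);test2(.002)
E
```

```text
1 True 7.89 held f -1.82
-1 True -12.57 held f 1.9
span 20.461276431359323 t 26.4333
1 True 8.05 held f -2.09
-1 True -12.66 held f 1.13
span 20.707476777911555 t 31.4667
```

Run:
```python
from h import *
ctrl.line_to(W(X,-.128,.165),speed=.2);test2(-.128)
```

```text
1 True 11.64 held f -2.02
-1 True -16.12 held f 0.96
span 27.759919250687616 t 36.9
```

Run:
```python
from h import *
Y=-.130
ctrl.line_to(W(-.135,Y,.165),speed=.2); effector.move_gripper(0)
print(ctrl.line_to(W(-.135,Y,.068),speed=.1,until_force=10))
hit=ctrl.line_to(W(-.025,Y,.068),speed=.04,until_force=6)
o=ctrl.get_obs();print(hit,J(o["tool_pos"]).round(4),np.round(o["ft_force"],2),o["time"])
```

```text
False
True [-0.0523 -0.1297  0.0672] [-1.   -1.07  4.62] 41.9917
```

Run:
```python
from h import *
print(ctrl.line_to(W(-.025,-.13,.068),speed=.03,until_force=8),J(ctrl.get_obs()["tool_pos"]).round(4))
ctrl.line_to(W(-.12,-.13,.07),speed=.15); ctrl.line_to(W(-.12,-.13,.22),speed=.2)
print(ctrl.get_obs()["time"])
a=get_image("side")[110:270,220:380];b=get_image("top")[80:260,220:460];w=get_image("wrist")
print(ctrl.get_obs()["time"])
out=np.hstack([cv2.resize(a,(400,400)),cv2.resize(b,(400,300)).copy().__class__((0,)) if 0 else cv2.copyMakeBorder(cv2.resize(b,(400,300)),0,100,0,0,0)])
save(out,"end.png")
```

```text
True [-0.0525 -0.1296  0.0669]
43.825
43.975
```

View pics/end.png

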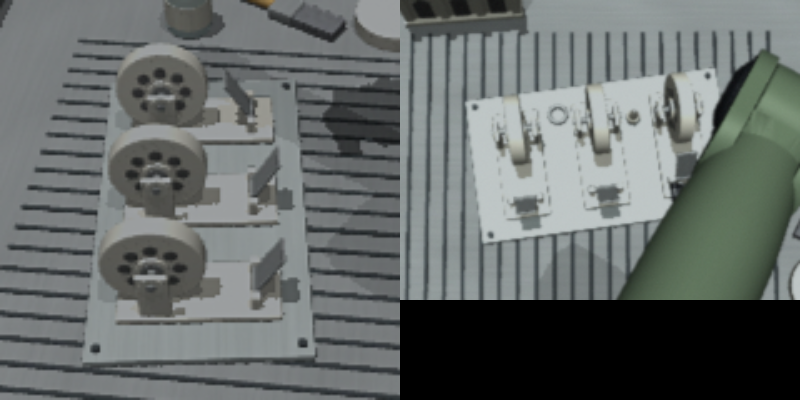

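The side crop shows the right tab leaning away, with its base at about (250,122) and tip at (228,72). That mirrors the two untouched tabs, for example base (255,195) and tip (277,150). The ring and spire haven't moved.

```bash
python3 -c "
from h import *
ctrl.close_job()"
```

```text
the job is handed in; nothing more can be done
```

The right wheel has the worn bearing. I tipped its tab fully over, away from the robot, and handed the job in at about 44 s.

**Wheel test:** I straddled each rim with the gripper and rocked it left, then right, stopping on light force. I did this twice per wheel. The figures are gripper travel between the two stops, which includes the same finger clearance for every wheel, so only the differences matter.

| Wheel | First pass (stop at 2.5 N) | Second pass (stop at 4 N) |
|---|---|---|
| Right | 27.6 mm | 27.8 mm |
| Middle | 20.5 mm | 20.7 mm |
| Left | 20.2 mm | 20.5 mm |

**Unclear readings:** In the first pass, with about 0.5 N of noise, some stops triggered again at once (middle wheel going left, left wheel going right). In the second pass every stop came within 0.2 mm of the first, so I took all six as solid. The held force was only about 1–2 N, less than the 4 N setting.

**Tab:** Pushing the right tab with the shut gripper came up solid at x = −52 mm in the jig frame, where I expected about −53 mm. A second push at 8 N moved it no further. The last side picture shows the right tab leaning away and the other two still leaning towards the robot. The ring and spire are undisturbed, and the gripper was raised clear. I did not check the cup, jar, brush and spare wheel again, but the arm worked only above the jig after its first move.

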